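Start the bench hood's fan and raise its sash to the working-height pointer

ROBOT

A 6-joint arm with a two-finger parallel gripper is mounted at the origin on a cart in front of the work surface, level with it; the furniture and walls round the work are solid. World frame = base frame: x ahead of the robot, y to its left, z up, the work surface at z = 0. Lengths are in m, angles in rad, forces in N, time in s.
With the tool pointing down it reaches from about 0.325 to 0.85 m from the base axis. Payload 4.4 kg.
Tool frame: the origin (TCP) lies between the finger pads; the fingertips stand 11 mm ahead of it and the grasp point (between the pads) lies 8 mm behind it; x points along the fingers, y is the direction in which the jaws open and shut, and the axes are right-handed (so a half turn about x gives the same grasp; the last joint's range is limited). The gripper opens to 94 mm and grips with 3 to 60 N. Pads are 16 mm wide; open, the fingers measure 119 mm over their backs; the gripper's body (75 mm by 177 mm) begins 78 mm behind the grasp point.
Start: joints at [-1.298, 0.207, 1.542, -0, 1.393, -0.15], TCP at [0.236, -0.524, 0.216] pointing down, gripper open.
Joint ranges: [-2.73, 2.73], [-0.86, 2.22], [0.23, 2.46], [-1.11, 4.25], [0.08, 2.63], [-2.82, 2.82]. Speed limits (rad/s): [2.79, 2.79, 3.14, 3.14, 3.14, 3.14].

INTERFACE

Orientations are given as a rotation vector (axis times angle).
In Python, from rig import status, camera, get_calibration, ticket, models gives the robot as it stands. The module is installed in compiled form; this text tells all that it offers.
- The arm moves only by the shell command python3 -m crank 'ROWS' [FORCE]. ROWS is JSON, a list of rows, each a list of 5 numbers: the closure in counts, from 0 (fully open) to 255 (shut), then the shift along the tool's x, y, z in cm, then the turn about the tool's x in rad. A call has 1 to 10 rows; each row is the pose to reach, as a shift and turn from the pose commanded when the call began, along the tool's axes at that moment; what a row does not reach only later rows make up. A row lasts 1/8 s, in which the tool goes at most 62.5 mm and 10.7 degrees, less where a joint would pass 70% of its speed; a pose out of reach is approached as far as the arm can. A call with a gripper value outside its range is refused whole. The fingers move at their own pace and stop on an object; FORCE is the grip in N (left out, the last holds). Time passes only in rows, so rows that repeat a pose let the fingers close. It gives the time, the measured TCP pose, the force and the opening at its end, in the units of the state.
- status.get_state(): the state, without advancing time (a new reading comes with each control period).
- camera(name): name is "side" or "top"; returns (picture, depth): 420x560x3 uint8, red, green, blue; 420x560 float32, m along the optical axis (not along the pixel's ray), 0 where there is no reading.
- get_calibration(name): a dict with "K" (3x3 intrinsics, pixels), "position" and "orientation" of the camera in the world. Camera axes: x right, y down, z forward; pixel columns grow to the right and rows downward; lengths in m; the calibration is good to about 2 mm. A picture is of the moment at which its call begins. get_calibration takes no time and is no camera call.
- ticket.hand_in(): hands the job in, once; it reports no verdict.
Trained networks look in the newest picture that a camera, given by its name, has taken for a name from the list of things; names that differ only in an ending like _2 or _b are one class to them, and where a whole thing is asked for, a point or a joint stands for the part that bears it (a point fixed in the world has none). Each returns a list of dicts, best first, with "conf" (0 to 1); they miss things now and then, are a little off and sometimes report something else, mostly with a low value. They report only what shows in the picture. A call takes as long as a camera call.
- models.regions_of(camera, target): "region" (420x560 bool, what is visible of it) and "uv" ([column, row] in pixels, amid what is visible of it).
The state is a dict: "time": time; "joints": joint angles; "joint_vel": joint speeds; "tau": joint torques, N m; "ee_pos": TCP position; "eef_rot": TCP orientation; "force": force on the tool from outside, world axes, zero at the start; "ft_torque": the same for the moment, N m; "width": finger opening in m.
Only numpy, scipy, OpenCV 4.12 (cv2) and the standard library are available. Lean on these libraries where they do the work, as an engineer would, in place of code of your own. Each camera call takes 0.05 s, during which the arm holds its last target.

TASK

Get the small bench hood over the mini centrifuge ready for work: first, with the sash still down, start its fan by pressing in the upper half of the rocker switch on the hood's left column until it tips over. Then push the clear sash up with the fingers from beneath its lip until the underside of the lip is level with the tip of the black pointer on the right post, and take the hand away so that the counterweighted sash stays there. Nothing is to be gripped: do not pinch the lip, do not shift the pointer, and leave everything that stands in front of the hood where it is.

Things in the scene. Friction and masses are not known exactly. Their poses are not given: they have to be found in the camera images.
- hood: Small fixed bench hood, 0.38 m wide, 0.43 m tall: clear walls, white blower box on top. Origin on the table at the middle of its front; x into the hood, y left, z up. Its front (sash, posts, pointer, switch) leans back 0.262 rad: height u up the slope, depth w inward of the sash plane lies at x = 0.045+0.966w+0.259u, z = 0.966u-0.259w. Sill 12 mm high below the sash; fixed panel above u = 0.26.
- sash (a joint): Rise of the sash along the slope, m: 0 = down (start), 0.155 = upper stop; it goes up and back along the slope. A counterweight in the left column nearly balances it and the guides rub, so it stays where it is left; 2 to 5 N from beneath move it.
- lip_edge (a point): Middle of the lower front edge of the sash's lip, on its rubber underside; moves with the sash. Axes: z up the slope (the way the sash goes), x inward, y to the left. The lip stands out 31 mm (-x) from the sash, is 17 mm thick and 286 mm long (+-143 mm in y). With the sash down the edge is 68 mm above the table, with 50 mm or more of open space beneath and behind it.
- pointer_tip (a point): Tip of the black pointer (22 mm wide, 14 mm high, steel thumb screw), clamped at another height each time on the right post, just beside the right end of the lip and aimed at it. Axes as at lip_edge: the sash is right when lip_edge and pointer_tip agree along z (up the slope). With the sash down the tip is 70 to 140 mm above lip_edge along the slope.
- fan_switch (a joint): Large grey rocker switch (30 mm wide, 56 mm high) in a black bezel on the left column, rad: 0 = off, upper half standing out; 0.32 = on, upper half pressed fully in. It stays where it is left; about 3 N on the upper half tip it.
- switch_upper (a point): Point on the outer face of the rocker's upper half, 16 mm above its pivot; it is pressed inward, about 5 mm. In the off state the upper half's top end stands 17 mm out of the white column face. Moves with the rocker.
- tip_box_a: Bystander: pipette tip box with clear lid, 89x122x73 mm; origin under its middle.
- media_bottle_0: Bystander: small glass reagent bottle with blue screw cap, 56 mm across, 119 mm tall; origin under its middle.
- beaker: Bystander: small glass beaker, 52 mm across, 69 mm tall; origin under its middle.
- petri_a: Bystander: lower of two stacked petri dishes, 59 mm across, 15 mm high; origin under its middle.
- petri_b: Bystander: upper of the two stacked petri dishes, same size; origin under its middle.
- pipette_200: Bystander: micropipette lying near the table's front edge, 216 mm long (along its y), 27 mm high; origin underneath.
- syringe_a: Bystander: syringe lying flat, 85 mm long (along its y), 16 mm high; origin underneath.

How it is judged:
On the way, in this order (a step that is already met when the one before it is completed fails the run):
1. the fan switch is tipped on while the sash is still down (value of joint fan_switch above 0.26 rad and value of joint sash below 0.012 m), for 0.2 s.
2. the sash is off its stop with the fingers pushing beneath the lip (value of joint sash above 0.02 m and contact force between the fingers and sash_c0 above 0.3 N), for 0.2 s.
At the end, for the whole second after the job is handed in: The fan switch is on (at least 0.26 of 0.32 rad) and the sash rests with the underside of its lip within 8 mm of the pointer's tip, measured along the slope (value of joint fan_switch above 0.26 rad and z of lip_edge in the frame of pointer_tip between -0.008 and 0.008 m and velocity of joint sash between -0.004 and 0.004 m/s); the robot touches nothing.
It fails at once if the lip is pinched: fingers press on its rail and its rubber strip at once (contact force between the fingers and sash_c0 above 1.5 N and contact force between the fingers and sash_c1 above 1.5 N).
It fails at once if the pointer is shifted by more than 5 mm (distance of pointer_tip from where it was at the start of the episode above 0.005 m).
It fails at once if a bystander is lifted or shifted by more than 20 mm (distance of any of tip_box_a, media_bottle_0, beaker, petri_a, petri_b, pipette_200, syringe_a from where it was at the start of the episode above 0.02 m).
It also fails if it takes over 42 s, if anything falls off the work surface, if the arm or the gripper's body presses on something with over 40 N, if the wrist force passes 120 N, or if a joint passes its speed limit or range.

## Working session

There is one attempt and no reset: what is moved stays moved. The work goes in short steps, Python scripts to look and compute and a shell command to move; the robot and the scene stay as the last step left them, time stands still between calls to the robot, and variables do not carry over. Pictures are saved under pics/ and viewed, and the job is handed in when it is done.

```bash
mkdir -p pics; cat > h.py <<'E'
import numpy as np,cv2
from scipy.spatial.transform import Rotation as R
from rig import status,camera,get_calibration,ticket,models
def cal(n):
    c=get_calibration(n);K=np.array(c["K"]);p=np.array(c["position"]);o=np.array(c["orientation"])
    M=R.from_rotvec(o).as_matrix() if o.shape==(3,) else (o if o.shape==(3,3) else R.from_quat(o).as_matrix())
    return K,p,M
def cloud(n,d):
    K,p,M=cal(n);v,u=np.mgrid[:d.shape[0],:d.shape[1]]
    P=np.stack([(u-K[0,2])/K[0,0]*d,(v-K[1,2])/K[1,1]*d,d],-1)
    return P@M.T+p
def proj(n,X):
    K,p,M=cal(n);q=(np.atleast_2d(X)-p)@M;return (q@K.T)[:,:2]/q[:,2:]
def save(n,rgb): cv2.imwrite("pics/"+n+".png",rgb[...,::-1])
E
python3 - <<'E'
from h import *
s=status.get_state();print({k:np.round(v,3) for k,v in s.items()})
for n in("side","top"):
    c=get_calibration(n);print(n,c)
    a,d=camera(n);save(n+"0",a);np.save(n+"0.npy",d)
    for t in("fan_switch","switch_upper","lip_edge","pointer_tip","sash","hood"):
        r=models.regions_of(n,t)
        P=cloud(n,d)
        for q in r[:2]:
            m=q["region"]&(d>0);print(n,t,round(q["conf"],2),np.round(q["uv"]),m.sum(),np.round(np.median(P[m],0),3) if m.any() else 0)
E
```

```text
{'time': np.float64(0.0), 'joints': array([-1.298,  0.207,  1.543, -0.   ,  1.393, -0.15 ]), 'joint_vel': array([ 0.001,  0.   ,  0.001, -0.   ,  0.001,  0.001]), 'tau': array([-2.0000e-03, -3.7088e+01, -2.8142e+01,  7.0000e-02,  3.6000e-02,
       -0.0000e+00]), 'ee_pos': array([ 0.236, -0.523,  0.215]), 'eef_rot': array([ 1.988,  0.43 , -1.989]), 'force': array([-0.112,  0.058,  0.314]), 'ft_torque': array([-0.026, -0.03 , -0.002]), 'width': np.float64(0.094)}
side {'K': array([[520.82693346,   0.        , 278.16464476],
       [  0.        , 520.82693346, 202.49707541],
       [  0.        ,   0.        ,   1.        ]]), 'position': array([ 0.16378693, -1.09533255,  0.79590993]), 'orientation': array([-2.11671622,  0.42846709, -0.20502815])}
side fan_switch 0.57 [293. 155.] 136 [ 0.646 -0.006  0.155]
side switch_upper 0.65 [295. 155.] 139 [ 0.646 -0.006  0.156]
side lip_edge 0.94 [330. 192.] 5808 [ 0.659 -0.196  0.146]
side pointer_tip 0.39 [359. 214.] 76 [ 0.645 -0.344  0.185]
side sash 0.97 [334. 191.] 5744 [ 0.659 -0.194  0.145]
side sash 0.21 [261. 256.] 128 [ 0.485 -0.18   0.013]
side hood 0.92 [364. 162.] 29925 [ 0.699 -0.282  0.236]
top {'K': array([[525.71698088,   0.        , 276.09098919],
       [  0.        , 525.71698088, 205.91055802],
       [  0.        ,   0.        ,   1.        ]]), 'position': array([ 0.44189873, -0.17741076,  1.1677597 ]), 'orientation': array([-2.14338333,  2.20691099, -0.07023731])}
top fan_switch 0.53 [190. 147.] 221 [0.646 0.002 0.159]
top switch_upper 0.53 [186. 144.] 190 [0.646 0.001 0.156]
top lip_edge 0.67 [279. 141.] 7759 [ 0.655 -0.175  0.13 ]
top lip_edge 0.37 [225. 219.] 608 [ 0.505 -0.054  0.029]
top pointer_tip 0.34 [189. 263.] 2431 [0.411 0.016 0.073]
top sash 0.64 [280. 143.] 7709 [ 0.655 -0.177  0.129]
top hood 0.73 [276.  80.] 39233 [ 0.702 -0.167  0.352]
```

View pics/side0.png

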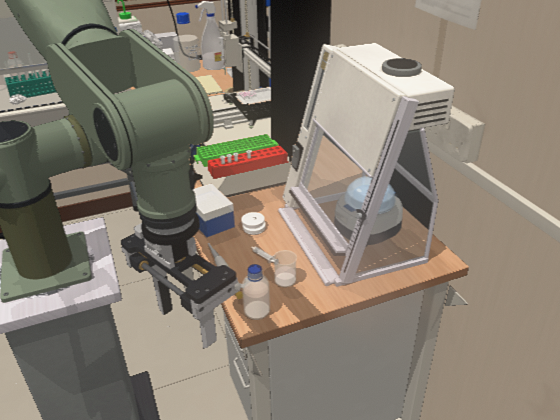

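View pics/top0.png

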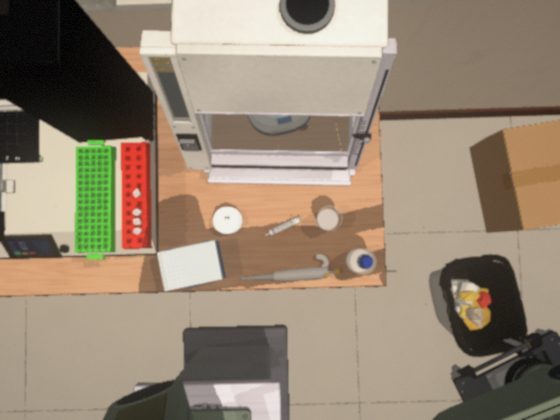

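```bash
python3 - <<'E'
from h import *
a=cv2.imread("pics/top0.png");b=cv2.imread("pics/side0.png")
def z(im,x0,y0,w,h,f):return cv2.resize(im[y0:y0+h,x0:x0+w],None,fx=f,fy=f,interpolation=cv2.INTER_CUBIC)
cv2.imwrite("pics/tz.png",z(a,140,90,260,110,3));cv2.imwrite("pics/sz.png",z(b,270,120,130,170,3.5))
E
```

```text
(no output)
```

View pics/tz.png

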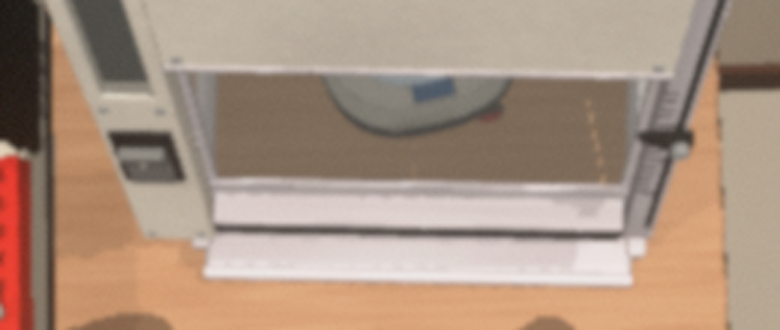

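View pics/sz.png

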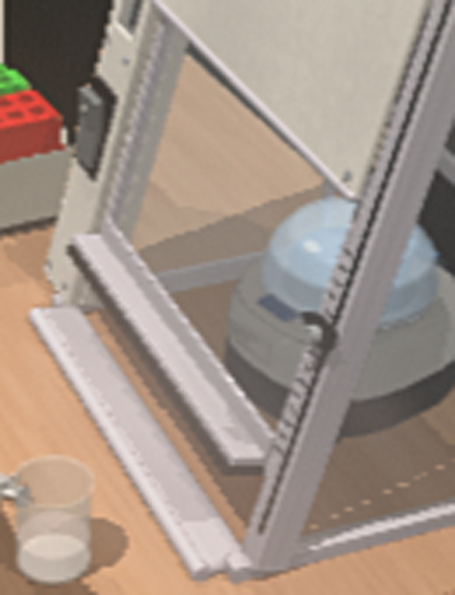

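```bash
python3 - <<'E'
from h import *
d=np.load("top0.npy");P=cloud("top",d)
def pr(l,u,v,P=P):print(l,u,v,np.round(P[v,u],3))
for u in (215,250,280,310,340):
    for v in (153,156,160,164,166,170,174,180): pr("lip",u,v)
for u in range(345,374,3): 
  for v in (133,135,138):pr("ptr",u,v)
for v in range(132,156,2): pr("sw",188,v)
for v in (100,110,170): pr("col",180,v)
d=np.load("side0.npy");Q=cloud("side",d)
print()
for u in range(350,366,2):
  for v in (209,212,215):pr("ptrS",u,v,Q)
for (u,v) in [(291,188),(337,252),(346,252),(295,190),(330,245),(294,150),(297,158),(296,165)]:pr("lipS",u,v,Q)
E
```

```text
lip 215 153 [ 0.643 -0.039  0.074]
lip 215 156 [ 0.636 -0.039  0.079]
lip 215 160 [ 0.626 -0.04   0.084]
lip 215 164 [ 0.619 -0.039  0.077]
lip 215 166 [ 0.616 -0.038  0.071]
lip 215 170 [ 0.617 -0.03   0.009]
lip 215 174 [ 0.607 -0.03   0.013]
lip 215 180 [ 0.594 -0.03   0.013]
lip 250 153 [ 0.639 -0.113  0.082]
lip 250 156 [ 0.633 -0.113  0.081]
lip 250 160 [ 0.624 -0.113  0.082]
lip 250 164 [ 0.617 -0.112  0.079]
lip 250 166 [ 0.613 -0.112  0.072]
lip 250 170 [ 0.614 -0.108  0.01 ]
lip 250 174 [ 0.605 -0.108  0.011]
lip 250 180 [ 0.591 -0.107  0.014]
lip 280 153 [ 0.637 -0.176  0.085]
lip 280 156 [ 0.632 -0.175  0.078]
lip 280 160 [ 0.623 -0.175  0.081]
lip 280 164 [ 0.614 -0.175  0.084]
lip 280 166 [ 0.611 -0.175  0.076]
lip 280 170 [ 0.612 -0.174  0.009]
lip 280 174 [ 0.603 -0.174  0.013]
lip 280 180 [ 0.59  -0.174  0.009]
lip 310 153 [ 0.635 -0.238  0.082]
lip 310 156 [ 0.63  -0.238  0.075]
lip 310 160 [ 0.621 -0.238  0.08 ]
lip 310 164 [ 0.612 -0.237  0.081]
lip 310 166 [ 0.609 -0.238  0.073]
lip 310 170 [ 0.61  -0.241  0.007]
lip 310 174 [ 0.601 -0.241  0.011]
lip 310 180 [ 0
[... 2285 characters left out ...]
.649 -0.32   0.184]
ptrS 358 212 [ 0.646 -0.326  0.181]
ptrS 358 215 [ 0.637 -0.342  0.186]
ptrS 360 209 [ 0.653 -0.323  0.184]
ptrS 360 212 [ 0.645 -0.335  0.187]
ptrS 360 215 [ 0.64  -0.345  0.187]
ptrS 362 209 [ 0.659 -0.321  0.182]
ptrS 362 212 [ 0.649 -0.337  0.187]
ptrS 362 215 [ 0.643 -0.348  0.188]
ptrS 364 209 [ 0.656 -0.333  0.19 ]
ptrS 364 212 [ 0.653 -0.338  0.186]
ptrS 364 215 [ 0.648 -0.346  0.185]
lipS 291 188 [ 0.621 -0.034  0.081]
lipS 337 252 [ 0.608 -0.315  0.079]
lipS 346 252 [ 0.63  -0.316  0.072]
lipS 295 190 [ 0.624 -0.052  0.084]
lipS 330 245 [ 0.607 -0.283  0.075]
lipS 294 150 [0.646 0.003 0.169]
lipS 297 158 [ 0.648 -0.011  0.152]
lipS 296 165 [ 0.644 -0.013  0.133]
```

```bash
python3 - <<'E'
from h import *
s=status.get_state();M=R.from_rotvec(s["eef_rot"]).as_matrix();print(M.round(3),s["ee_pos"])
def rel(p):print(p,(M.T@(np.array(p)-s["ee_pos"])*100).round(1))
rel([.236,-.524,.30]);rel([.45,-.2,.30]);rel([.58,0,.25]);rel([.60,0,.183])
for t in ("tip_box_a","media_bottle_0","beaker","petri_a","pipette_200","syringe_a"):
  r=models.regions_of("top",t)
  d=np.load("top0.npy");P=cloud("top",d)
  for q in r[:2]:
    m=q["region"]&(d>0);print(t,round(q["conf"],2),np.median(P[m],0).round(3))
E
```

```text
[[ 0.     0.411 -0.912]
 [-0.    -0.912 -0.411]
 [-1.     0.     0.   ]] [ 0.23643637 -0.52416472  0.21651044]
[0.236, -0.524, 0.3] [-8.3 -0.   0. ]
[0.45, -0.2, 0.3] [ -8.4 -20.8 -32.8]
[0.58, 0, 0.25] [ -3.4 -33.6 -52.9]
[0.6, 0, 0.183] [  3.3 -32.8 -54.7]
tip_box_a 0.69 [0.41  0.016 0.072]
media_bottle_0 0.92 [ 0.411 -0.332  0.09 ]
beaker 0.81 [ 0.502 -0.278  0.024]
beaker 0.48 [ 0.384 -0.217  0.021]
petri_a 0.63 [ 0.505 -0.084  0.014]
petri_a 0.59 [ 0.505 -0.054  0.029]
pipette_200 0.78 [ 0.384 -0.219  0.021]
pipette_200 0.62 [ 0.655 -0.175  0.13 ]
syringe_a 0.53 [ 0.487 -0.177  0.012]
```

```bash
python3 -m crank '[[255,-6,0,0,0],[255,-8,-4,-6,0.1],[255,-8,-8,-12,0.2],[255,-8,-12,-18,0.3],[255,-8,-16,-24,0.4],[255,-8,-20,-30,0.458],[255,-8,-24,-36,0.458],[255,-8,-29,-42,0.458],[255,-6,-34,-48,0.458],[255,-4,-34.5,-51,0.458]]'
```

```text
time: 2.25
ee_pos: [0.5277, -0.0465, 0.2732]
eef_rot: [-2.208, 0.038, 2.201]
force: [0.2, -0.8, -0.1]
width: 0.0007
```

```bash
python3 -m crank '[[255,0,0,0,0],[255,0,0,0,0]]'; python3 - <<'E'
from h import *
s=status.get_state();M=R.from_rotvec(s["eef_rot"]).as_matrix();print(M.round(3),s["ee_pos"].round(4),s["joints"].round(3))
a,d=camera("side");save("s1",a);np.save("s1.npy",d)
a=cv2.resize(a[90:300,150:400],None,fx=3,fy=3);save("s1z",a)
a,d=camera("top");np.save("t1.npy",d);save("t1",a);save("t1z",cv2.resize(a[60:260,130:390],None,fx=3,fy=3))
E
```

```text
time: 2.5
ee_pos: [0.5262, -0.0486, 0.2722]
eef_rot: [-2.204, 0.038, 2.205]
force: [0.1, -0.0, -0.1]
width: 0.0001
[[-0.001 -0.034 -0.999]
 [-0.001 -0.999  0.034]
 [-1.     0.001  0.001]] [ 0.5262 -0.0486  0.2722] [-2.550e-01  6.800e-02  1.582e+00 -1.000e-03  1.491e+00  1.349e+00]
```

View pics/s1z.png

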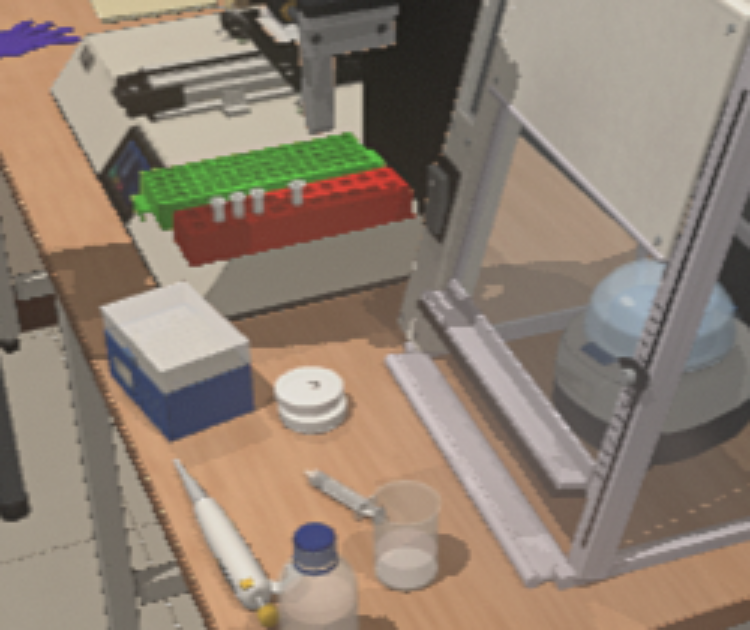

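View pics/t1z.png

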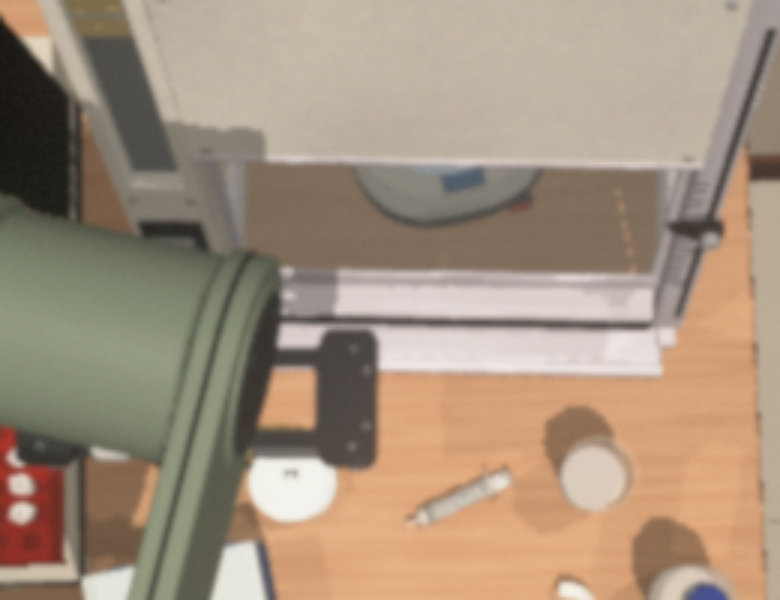

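```bash
python3 - <<'E'
from h import *
for n,f in(("top","top0.npy"),("side","side0.npy")):
  d=np.load(f);P=cloud(n,d);P=P[d>0].reshape(-1,3)
  for x0 in np.arange(.40,.8,.05):
    m=(P[:,0]>x0)&(P[:,0]<x0+.05)&(P[:,1]>.02)&(P[:,1]<.3)&(P[:,2]>.03)
    q=P[m]
    out=[]
    for y0 in np.arange(.02,.2,.02):
      k=q[(q[:,1]>=y0)&(q[:,1]<y0+.02),2]
      out.append((round(y0,2),len(k),k.max().round(2) if len(k) else 0))
    print(n,x0.round(2),[(float(a),b,float(c)) for a,b,c in out])
E
```

```text
top 0.4 [(0.02, 225, 0.08), (0.04, 221, 0.08), (0.06, 196, 0.08), (0.08, 33, 0.1), (0.1, 11, 0.11), (0.12, 11, 0.11), (0.14, 6, 0.1), (0.16, 33, 0.11), (0.18, 67, 0.11)]
top 0.45 [(0.02, 0, 0.0), (0.04, 0, 0.0), (0.06, 0, 0.0), (0.08, 138, 0.11), (0.1, 320, 0.14), (0.12, 234, 0.13), (0.14, 117, 0.11), (0.16, 338, 0.11), (0.18, 248, 0.11)]
top 0.5 [(0.02, 0, 0.0), (0.04, 0, 0.0), (0.06, 0, 0.0), (0.08, 139, 0.11), (0.1, 318, 0.13), (0.12, 222, 0.13), (0.14, 107, 0.11), (0.16, 359, 0.11), (0.18, 235, 0.11)]
top 0.55 [(0.02, 0, 0.0), (0.04, 0, 0.0), (0.06, 0, 0.0), (0.08, 131, 0.11), (0.1, 321, 0.13), (0.12, 220, 0.11), (0.14, 113, 0.11), (0.16, 339, 0.11), (0.18, 233, 0.11)]
top 0.6 [(0.02, 79, 0.14), (0.04, 0, 0.0), (0.06, 0, 0.0), (0.08, 119, 0.11), (0.1, 314, 0.11), (0.12, 241, 0.12), (0.14, 116, 0.11), (0.16, 337, 0.11), (0.18, 242, 0.11)]
top 0.65 [(0.02, 176, 0.31), (0.04, 0, 0.0), (0.06, 0, 0.0), (0.08, 1336, 0.53), (0.1, 1310, 0.53), (0.12, 1383, 0.53), (0.14, 1349, 0.53), (0.16, 1297, 0.53), (0.18, 992, 0.51)]
top 0.7 [(0.02, 174, 0.43), (0.04, 0, 0.0), (0.06, 0, 0.0), (0.08, 
[... 909 characters left out ...]
 (0.16, 66, 0.11), (0.18, 51, 0.11)]
side 0.6 [(0.02, 40, 0.13), (0.04, 0, 0.0), (0.06, 0, 0.0), (0.08, 171, 0.11), (0.1, 288, 0.11), (0.12, 56, 0.11), (0.14, 26, 0.11), (0.16, 66, 0.11), (0.18, 56, 0.11)]
side 0.65 [(0.02, 61, 0.31), (0.04, 0, 0.0), (0.06, 0, 0.0), (0.08, 950, 0.52), (0.1, 721, 0.52), (0.12, 506, 0.51), (0.14, 489, 0.51), (0.16, 457, 0.5), (0.18, 423, 0.5)]
side 0.7 [(0.02, 50, 0.43), (0.04, 0, 0.0), (0.06, 0, 0.0), (0.08, 1491, 0.51), (0.1, 357, 0.51), (0.12, 0, 0.0), (0.14, 0, 0.0), (0.16, 0, 0.0), (0.18, 0, 0.0)]
side 0.75 [(0.02, 1, 0.42), (0.04, 0, 0.0), (0.06, 0, 0.0), (0.08, 552, 0.51), (0.1, 141, 0.51), (0.12, 0, 0.0), (0.14, 0, 0.0), (0.16, 0, 0.0), (0.18, 0, 0.0)]
```

```bash
python3 -m crank '[[0,3,0.3,0,0],[0,6,0.3,-3,0],[0,8.9,0.3,-6,0],[0,8.9,0.3,-8.5,0],[0,8.9,0.3,-8.5,0],[0,8.9,0.3,-8.5,0]]'; python3 - <<'E'
from h import *
s=status.get_state();print(s["ee_pos"].round(4))
a,d=camera("side");np.save("s2.npy",d);save("s2z",cv2.resize(a[90:300,200:400],None,fx=3.5,fy=3.5)[:600,:700])
E
```

```text
time: 3.35
ee_pos: [0.6107, -0.0554, 0.1839]
eef_rot: [-2.204, 0.04, 2.203]
force: [-0.0, 0.1, 1.0]
width: 0.0566
[ 0.6107 -0.0554  0.1839]
```

View pics/s2z.png

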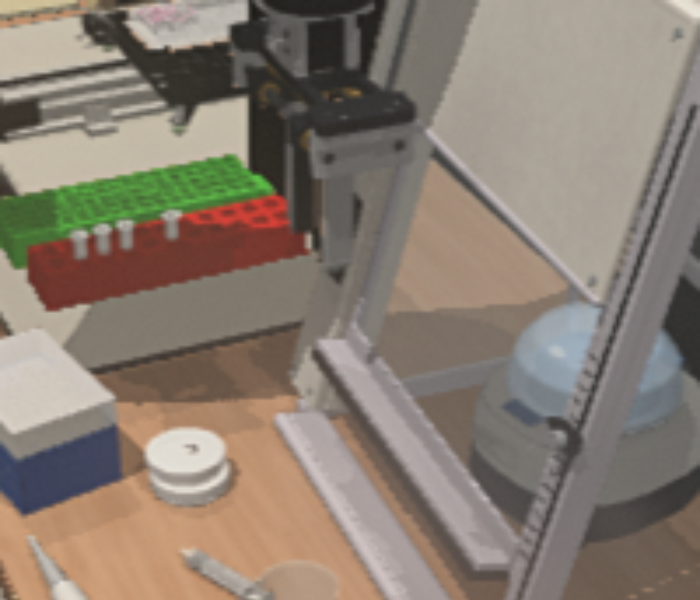

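```bash
python3 -m crank '[[0,0,0,0,0],[0,0,0,0,0],[0,0,0,0,0],[0,0,-0.1,-1,0],[0,0,-0.1,-1.6,0],[0,0,-0.1,-1.8,0]]'; python3 -m crank '[[0,0,0,-0.3,0],[0,0,0,-0.6,0],[0,0,0,-0.6,0]]';python3 -m crank '[[0,0,0,-0.3,0],[0,0,0,-0.3,0]]'
```

```text
time: 4.15
ee_pos: [0.6299, -0.0538, 0.183]
eef_rot: [-2.204, 0.037, 2.204]
force: [0.5, 0.1, 0.2]
width: 0.0938
time: 4.53
ee_pos: [0.635, -0.054, 0.1831]
eef_rot: [-2.203, 0.037, 2.205]
force: [-1.2, 0.0, 0.9]
width: 0.0939
time: 4.78
ee_pos: [0.6384, -0.0542, 0.1834]
eef_rot: [-2.205, 0.038, 2.204]
force: [-1.3, -0.3, 2.1]
width: 0.094
```

```bash
python3 -m crank '[[0,0,0,-0.3,0],[0,0,0,-0.3,0]]';python3 -m crank '[[0,0,0,-0.3,0],[0,0,0,-0.3,0]]';python3 - <<'E'
from h import *
a,d=camera("top");save("t3z",cv2.resize(a[60:260,130:390],None,fx=3,fy=3))
a,d=camera("side");save("s3z",cv2.resize(a[90:260,240:400],None,fx=4,fy=4)[:600,:700])
E
```

```text
time: 5.03
ee_pos: [0.6416, -0.0543, 0.1834]
eef_rot: [-2.205, 0.038, 2.204]
force: [-2.9, 0.2, 2.0]
width: 0.0939
time: 5.28
ee_pos: [0.6423, -0.0543, 0.1833]
eef_rot: [-2.199, 0.037, 2.21]
force: [-8.8, -0.5, 5.9]
width: 0.094
```

View pics/s3z.png

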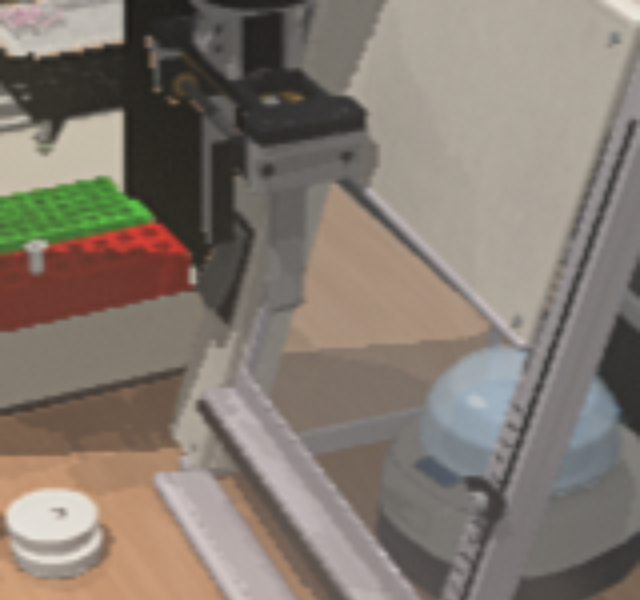

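```bash
python3 -m crank '[[0,0,0,-0.2,0],[0,0,0,-0.2,0]]'; python3 -m crank '[[0,0,0,3,0],[0,-4,4,7,0],[0,-7,6,11,0],[0,-7,8,11,0],[0,-7,10,11,0],[0,-7,10,11,0]]';python3 - <<'E'
from h import *
a,d=camera("top");save("t4z",cv2.resize(a[60:260,130:390],None,fx=3,fy=3));P=cloud("top",d)
for v in range(132,152,2): print(v,P[v,188].round(3))
a,d=camera("side");save("s4z",cv2.resize(a[90:300,240:400],None,fx=4,fy=4)[:600,:700]);P=cloud("side",d)
for v in range(140,172,3): print(v,P[v,295].round(3))
E
```

```text
time: 5.62
ee_pos: [0.6427, -0.0543, 0.1833]
eef_rot: [-2.195, 0.036, 2.215]
force: [-12.3, -0.8, 9.0]
width: 0.0938
time: 6.38
ee_pos: [0.533, -0.1518, 0.2513]
eef_rot: [-2.2, 0.039, 2.205]
force: [1.1, 0.6, 0.3]
width: 0.0938
132 [ 0.665 -0.002  0.182]
134 [ 0.661 -0.002  0.183]
136 [ 0.658 -0.001  0.179]
138 [ 0.655 -0.001  0.177]
140 [0.652 0.001 0.169]
142 [0.65  0.002 0.163]
144 [0.648 0.004 0.155]
146 [0.645 0.005 0.149]
148 [0.642 0.006 0.143]
150 [0.64  0.007 0.134]
140 [0.692 0.101 0.143]
143 [0.688 0.092 0.139]
146 [0.653 0.014 0.174]
149 [0.653 0.013 0.166]
152 [0.649 0.004 0.162]
155 [0.649 0.004 0.153]
158 [ 0.645 -0.006  0.15 ]
161 [ 0.643 -0.009  0.143]
164 [ 0.642 -0.012  0.136]
167 [ 0.647 -0.     0.12 ]
170 [ 0.644 -0.007  0.115]
```

View pics/s4z.png

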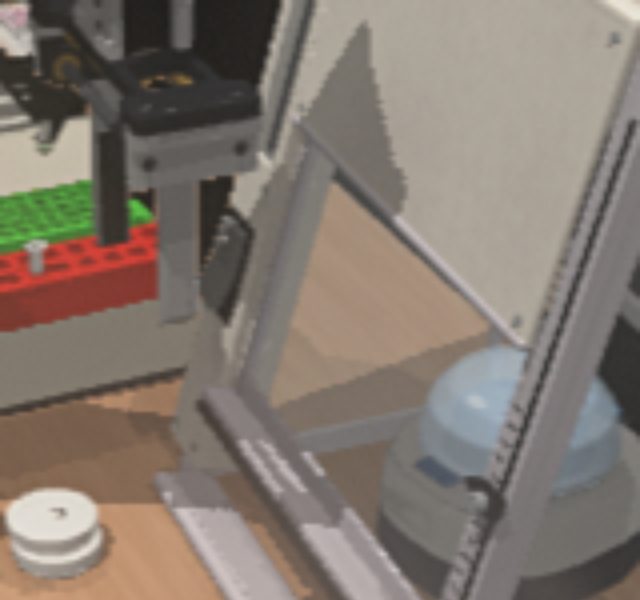

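View pics/t4z.png

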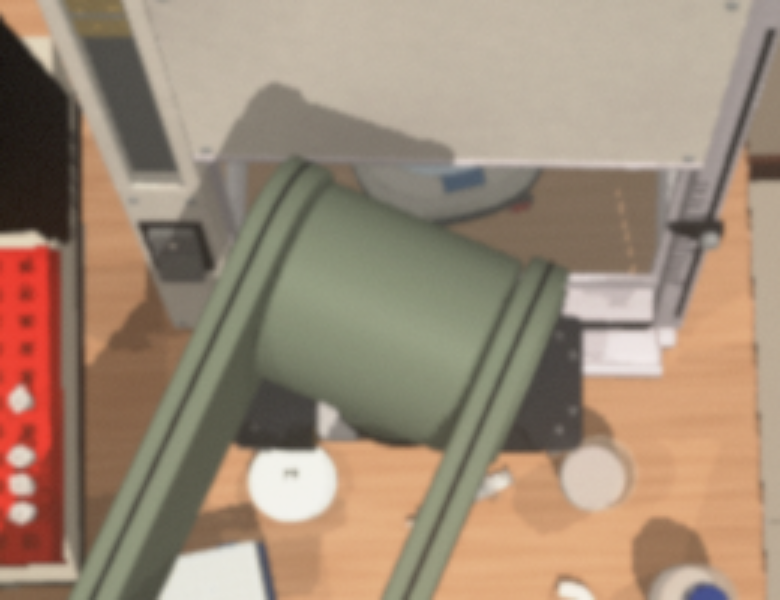

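```bash
python3 -m crank '[[255,0,2.2,-2,0],[255,3,2.2,-4,0],[255,7,2.2,-5,0],[255,11,2.2,-5.2,0],[255,15,2.2,-5.2,0],[255,19.2,2.2,-5.2,0],[255,19.2,2.2,-5.2,0],[255,19.2,2.2,-5.2,0]]';  python3 - <<'E'
from h import *
s=status.get_state();print(s["ee_pos"].round(4),s["width"])
a,d=camera("side");save("s5z",cv2.resize(a[90:300,240:400],None,fx=4,fy=4)[200:800,:700])
E
```

```text
time: 7.48
ee_pos: [0.5852, -0.1742, 0.062]
eef_rot: [-2.206, 0.037, 2.203]
force: [0.6, 1.0, 0.5]
width: 0.0172
[ 0.5852 -0.1742  0.062 ] 0.01723918276705908
```

View pics/s5z.png

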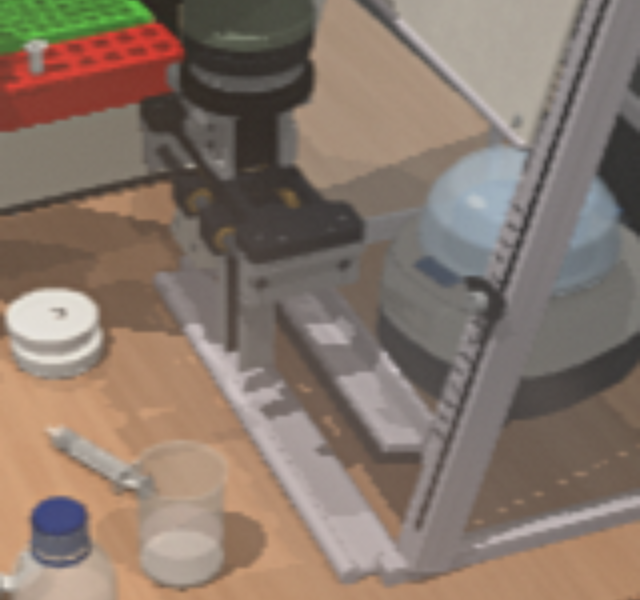

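```bash
python3 -m crank '[[255,0,0,-0.8,0],[255,0,0,-1.2,0],[255,0,0,-1.2,0]]'; python3 -m crank '[[255,0,0,-0.3,0],[255,0,0,-0.3,0]]';python3 -m crank '[[255,0,0,-0.3,0],[255,0,0,-0.3,0]]'
```

```text
time: 7.9
ee_pos: [0.5959, -0.1752, 0.0622]
eef_rot: [-2.203, 0.038, 2.206]
force: [-3.2, 0.0, 3.4]
width: 0.0004
time: 8.15
ee_pos: [0.5961, -0.175, 0.0616]
eef_rot: [-2.196, 0.037, 2.212]
force: [-10.2, 0.2, 7.3]
width: 0.0004
time: 8.4
ee_pos: [0.5963, -0.175, 0.0615]
eef_rot: [-2.189, 0.036, 2.219]
force: [-17.4, -0.1, 13.2]
width: 0.0005
```

```bash
python3 -m crank '[[255,-0.3,0,-0.08,0],[255,-0.6,0,-0.16,0],[255,-0.6,0,-0.16,0]]'; python3 -m crank '[[255,-0.4,0,-0.1,0],[255,-0.4,0,-0.1,0]]';python3 - <<'E'
from h import *
s=status.get_state();print(s["ee_pos"].round(4))
a,d=camera("side");save("s6z",cv2.resize(a[90:300,240:400],None,fx=4,fy=4)[200:800,:700]);P=cloud("side",d)
print(P[245:256,338].round(3))
E
```

```text
time: 8.78
ee_pos: [0.5969, -0.175, 0.0648]
eef_rot: [-2.187, 0.036, 2.22]
force: [-14.7, -2.3, 3.2]
width: 0.0006
time: 9.02
ee_pos: [0.598, -0.175, 0.0688]
eef_rot: [-2.187, 0.036, 2.22]
force: [-14.3, -1.6, 2.3]
width: 0.0006
[ 0.598  -0.175   0.0688]
[[ 0.614 -0.306  0.089]
 [ 0.613 -0.309  0.089]
 [ 0.61  -0.314  0.091]
 [ 0.61  -0.315  0.089]
 [ 0.607 -0.32   0.09 ]
 [ 0.611 -0.313  0.082]
 [ 0.612 -0.312  0.078]
 [ 0.61  -0.315  0.078]
 [ 0.656 -0.235  0.001]
 [ 0.656 -0.236 -0.002]
 [ 0.652 -0.244  0.003]]
```

View pics/s6z.png

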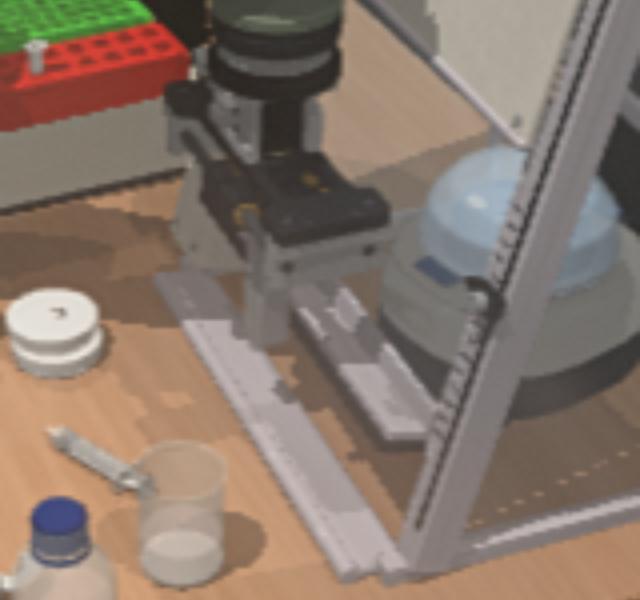

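```bash
python3 -m crank '[[255,-0.5,0,-0.13,0],[255,-1,0,-0.27,0],[255,-1.5,0,-0.4,0],[255,-2,0,-0.54,0],[255,-2.5,0,-0.67,0],[255,-3,0,-0.8,0],[255,-3.5,0,-0.94,0],[255,-4,0,-1.07,0],[255,-4,0,-1.07,0]]';python3 - <<'E'
from h import *
s=status.get_state();print(s["ee_pos"].round(4))
a,d=camera("side");save("s7z",cv2.resize(a[90:300,240:400],None,fx=4,fy=4)[200:800,:700]);np.save("s7.npy",d)
E
```

```text
time: 10.2
ee_pos: [0.6088, -0.1755, 0.109]
eef_rot: [-2.186, 0.037, 2.221]
force: [-14.6, -1.0, 3.8]
width: 0.0004
[ 0.6088 -0.1755  0.109 ]
```

View pics/s7z.png

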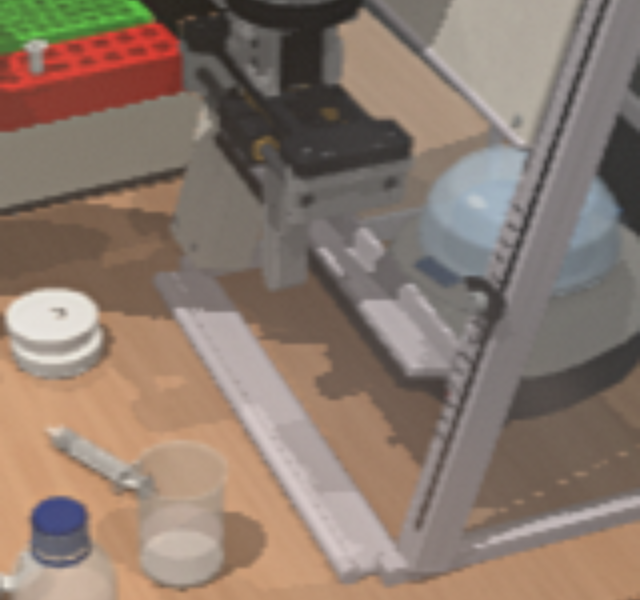

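```bash
python3 -m crank '[[255,-0.5,0,-0.13,0],[255,-1,0,-0.27,0],[255,-1.5,0,-0.4,0],[255,-2,0,-0.54,0],[255,-2.5,0,-0.67,0],[255,-3,0,-0.8,0],[255,-3.5,0,-0.94,0],[255,-4,0,-1.07,0],[255,-4.5,0,-1.2,0],[255,-4.5,0,-1.2,0]]';python3 - <<'E'
from h import *
s=status.get_state();print(s["ee_pos"].round(4))
a,d=camera("side");save("s8z",cv2.resize(a[130:250,260:400],None,fx=5,fy=5));np.save("s8.npy",d)
a,d=camera("top");save("t8z",cv2.resize(a[60:260,130:390],None,fx=3,fy=3));np.save("t8.npy",d)
E
```

```text
time: 11.5
ee_pos: [0.6209, -0.1761, 0.1542]
eef_rot: [-2.186, 0.037, 2.221]
force: [-15.2, -2.0, 2.5]
width: 0.0006
[ 0.6209 -0.1761  0.1542]
```

View pics/s8z.png

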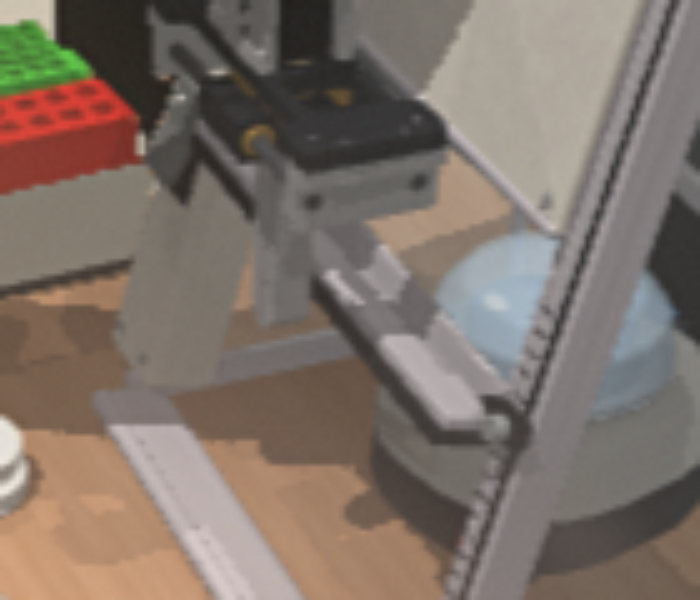

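View pics/t8z.png

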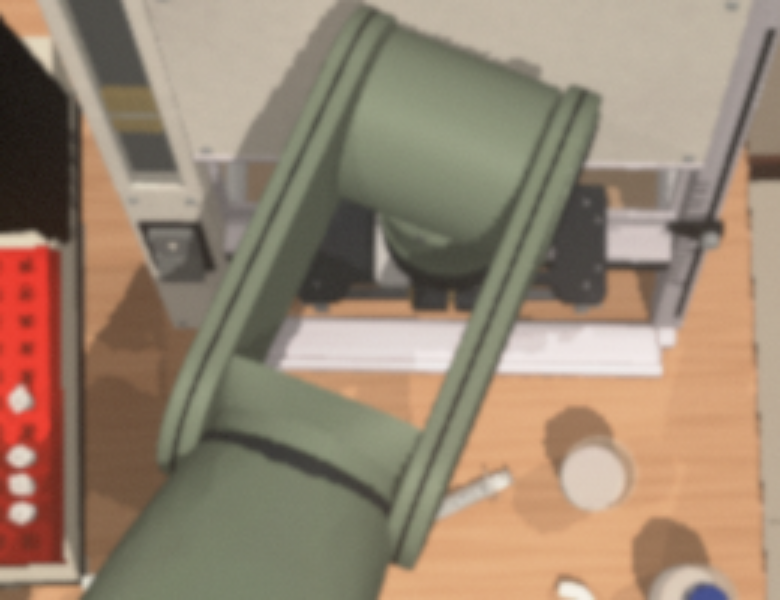

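```bash
cat >> h.py <<'E'
th=-0.034;O=np.array([.579,-.173,0])
def uw(P):
    q=P-O;x=q[...,0]*np.cos(th)+q[...,1]*np.sin(th);y=-q[...,0]*np.sin(th)+q[...,1]*np.cos(th)
    a=x-.045;z=q[...,2]
    return .2588*a+.9659*z,.9659*a-.2588*z,y
E
python3 - <<'E'
from h import *
import glob
def lip(n,f,lo,hi):
    d=np.load(f);u,w,y=uw(cloud(n,d))
    m=(d>0)&(w>-.027)&(w<-.008)&(y>-.135)&(y<-.09)&(u>lo)&(u<hi)
    # front face
    fm=(d>0)&(w>-.036)&(w<-.027)&(y>-.13)&(y<-.09)&(u>lo-.03)&(u<hi)
    print(f,"top u",np.median(u[m]).round(4),m.sum(),"front u pct",np.percentile(u[fm],[2,10,50,90]).round(4),fm.sum(),"w",np.median(w[fm]).round(4))
lip("side","side0.npy",.06,.10);lip("top","top0.npy",.06,.10)
lip("side","s7.npy",.10,.15);lip("side","s8.npy",.14,.20);lip("top","t8.npy",.14,.20)
im={"side":cv2.imread("pics/side0.png"),"top":cv2.imread("pics/top0.png")}
for n,f in(("side","side0.npy"),("top","top0.npy")):
    d=np.load(f);u,w,y=uw(cloud(n,d));v=im[n].max(2)
    m=(d>0)&(v<85)&(w>-.045)&(w<.004)&(y<-.135)&(y>-.185)&(u>.14)&(u<.22)
    print(n,m.sum())
    rr=np.argwhere(m)
    for y0 in np.arange(-.185,-.135,.004):
        k=m&(y>=y0)&(y<y0+.004)
        if k.sum(): print(y0.round(3),k.sum(),"u",u[k].min().round(4),np.median(u[k]).round(4),u[k].max().round(4),"w",np.median(w[k]).round(3))
E
python3 - <<'E'
import cv2
for n,(x,y) in {"side":(335,190),"top":(335,115)}.items():
    a=cv2.imread(f"pics/{n}0.png")[y:y+45,x:x+45];cv2.imwrite(f"pics/p_{n}.png",cv2.resize(a,None,fx=12,fy=12,interpolation=0))
E
```

```text
side0.npy top u 0.0803 145 front u pct [0.0636 0.0678 0.0753 0.0791] 79 w -0.0332
top0.npy top u 0.0776 244 front u pct [0.063  0.0657 0.0727 0.0782] 120 w -0.0324
s7.npy top u 0.1295 147 front u pct [0.1123 0.1172 0.1241 0.1282] 87 w -0.0327
s8.npy top u 0.1773 150 front u pct [0.1585 0.1629 0.17   0.1745] 88 w -0.0333
t8.npy top u 0.173 211 front u pct [0.1595 0.1618 0.1698 0.1731] 94 w -0.0326
side 54
-0.177 9 u 0.18 0.1847 0.1891 w -0.022
-0.173 10 u 0.1775 0.1855 0.1904 w -0.02
-0.169 5 u 0.1782 0.19 0.2192 w -0.021
-0.165 18 u 0.1433 0.1892 0.215 w -0.013
-0.161 4 u 0.1881 0.1891 0.1927 w -0.019
-0.157 2 u 0.1877 0.1887 0.1897 w -0.022
-0.153 1 u 0.1868 0.1868 0.1868 w -0.02
-0.149 4 u 0.1812 0.1824 0.1838 w -0.019
-0.145 1 u 0.184 0.184 0.184 w -0.019
top 72
-0.173 2 u 0.187 0.1876 0.1882 w -0.02
-0.169 10 u 0.1836 0.1883 0.2159 w -0.018
-0.165 14 u 0.1415 0.1869 0.2056 w -0.016
-0.161 8 u 0.1837 0.1873 0.19 w -0.021
-0.157 13 u 0.1604 0.1854 0.189 w -0.021
-0.153 11 u 0.1755 0.1835 0.187 w -0.019
-0.149 8 u 0.177 0.1826 0.1853 w -0.019
-0.145 5 u 0.1788 0.1832 0.1847 w -0.018
-0.141 1 u 0.1791 0.1791 0.1791 w -0.016
```

View pics/p_side.png

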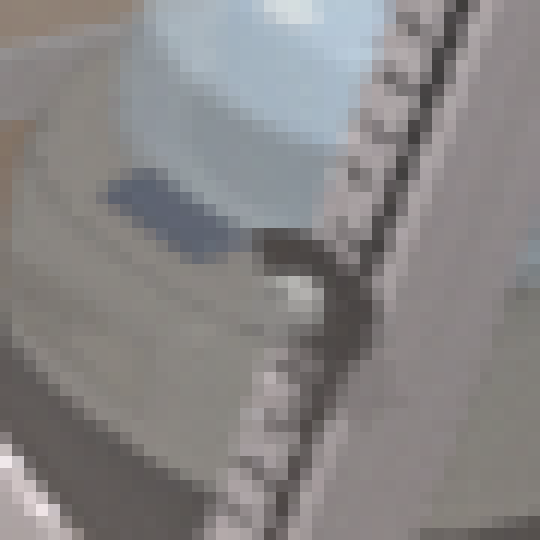

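View pics/p_top.png

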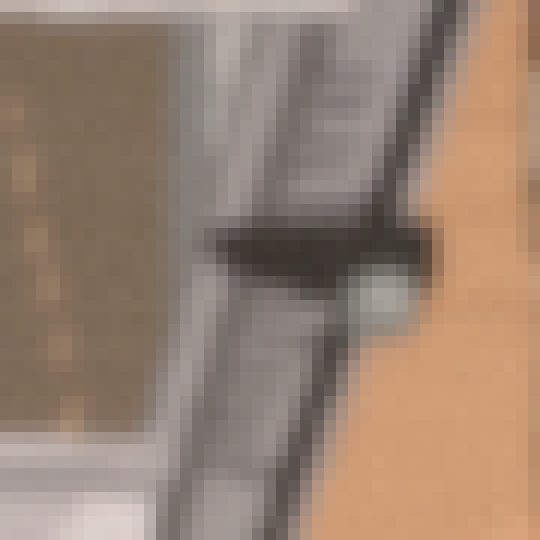

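```bash
python3 -m crank '[[255,-0.4,0,-0.11,0],[255,-0.8,0,-0.22,0],[255,-1.2,0,-0.32,0],[255,-1.6,0,-0.43,0],[255,-1.9,0,-0.51,0],[255,-2.1,0,-0.56,0],[255,-2.3,0,-0.62,0],[255,-2.3,0,-0.62,0],[255,-2.3,0,-0.62,0]]';python3 - <<'E'
from h import *
def lip(n,d,lo,hi):
    u,w,y=uw(cloud(n,d))
    m=(d>0)&(w>-.027)&(w<-.008)&(y>-.135)&(y<-.09)&(u>lo)&(u<hi)
    fm=(d>0)&(w>-.036)&(w<-.027)&(y>-.13)&(y<-.09)&(u>lo-.03)&(u<hi)
    print(n,"top u",np.median(u[m]).round(4),m.sum(),"front u pct",np.percentile(u[fm],[2,10,50,90]).round(4),fm.sum())
a,d=camera("side");save("s9z",cv2.resize(a[130:250,260:400],None,fx=5,fy=5));lip("side",d,.165,.22)
a,d=camera("top");save("t9z",cv2.resize(a[100:190,260:390],None,fx=6,fy=6));lip("top",d,.165,.22)
E
```

```text
time: 12.72
ee_pos: [0.6269, -0.1764, 0.1767]
eef_rot: [-2.185, 0.038, 2.221]
force: [-14.3, -1.8, 1.5]
width: 0.0
side top u 0.1999 158 front u pct [0.1829 0.1867 0.1945 0.1982] 81
top top u 0.1962 227 front u pct [0.181  0.1845 0.1935 0.1964] 103
```

View pics/s9z.png

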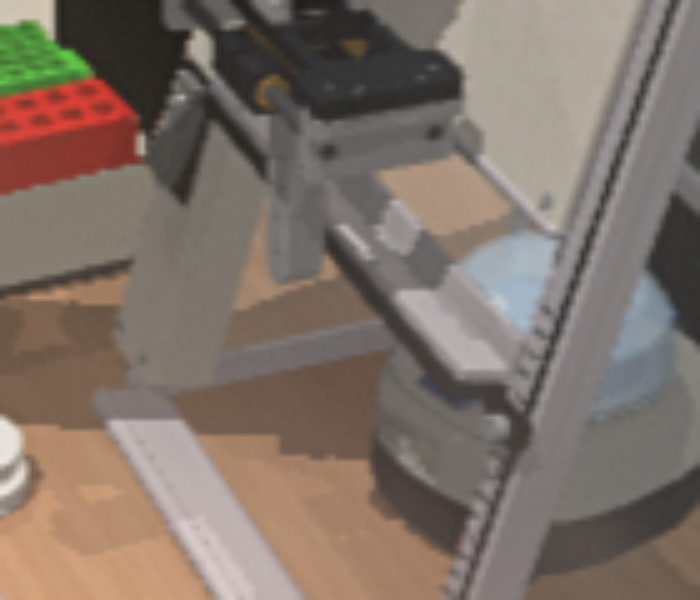

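View pics/t9z.png

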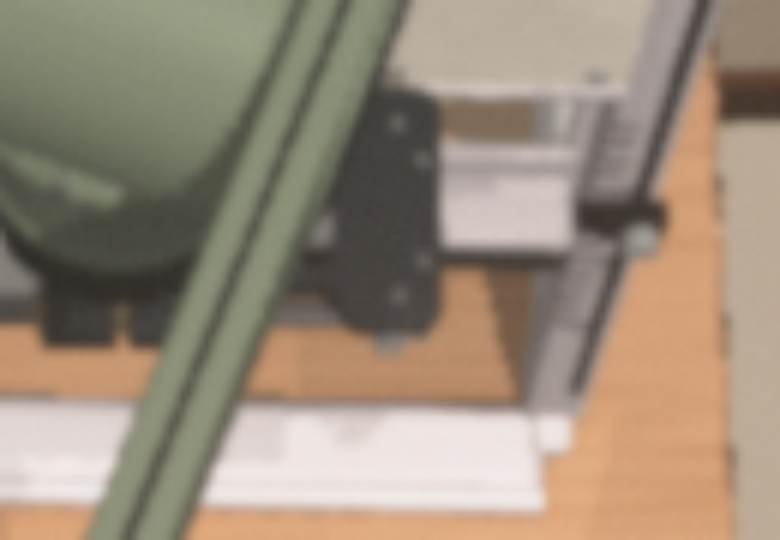

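```bash
python3 - <<'E'
from h import *
def world(u,w,y):
    x=.045+.9659*w+.2588*u;z=.9659*u-.2588*w
    return np.array([x*np.cos(th)-y*np.sin(th),x*np.sin(th)+y*np.cos(th),z])+[*O[:2],0]
for n in("side","top"):
  for u in(.176,.18,.184,.188): print(n,u,proj(n,world(u,-.02,-.147)).round(1),"lipcorner",proj(n,world(u,-.031,-.143)).round(1))
  print(n,"lip0 corners",proj(n,world(.0621,-.031,-.143)).round(1),proj(n,world(.0621,-.031,.143)).round(1))
E
```

```text
side 0.176 [[356.5 213.3]] lipcorner [[351.1 212.3]]
side 0.18 [[357.  211.7]] lipcorner [[351.7 210.6]]
side 0.184 [[357.6 210. ]] lipcorner [[352.2 209. ]]
side 0.188 [[358.2 208.4]] lipcorner [[352.8 207.3]]
side lip0 corners [[336.1 256.6]] [[288.6 192. ]]
top 0.176 [[356.4 137.8]] lipcorner [[354.5 143. ]]
top 0.18 [[356.7 136.9]] lipcorner [[354.8 142.1]]
top 0.184 [[356.9 135.9]] lipcorner [[355.1 141.1]]
top 0.188 [[357.2 134.9]] lipcorner [[355.3 140.2]]
top lip0 corners [[347.6 167.1]] [[212.1 166.7]]
```

```bash
python3 - <<'E'
from h import *
def world(u,w,y):
    x=.045+.9659*w+.2588*u;z=.9659*u-.2588*w
    return np.array([x*np.cos(th)-y*np.sin(th),x*np.sin(th)+y*np.cos(th),z])+[*O[:2],0]
a,d=camera("side");np.save("s10.npy",d);save("s10",a)
def mk(im,x0,y0,s,pts,out):
    c=cv2.resize(im[y0:y0+s,x0:x0+s],None,fx=10,fy=10,interpolation=0)
    for p,col in pts:
        q=(proj("side",p)[0]+.5-[x0,y0])*10;cv2.circle(c,tuple(int(t) for t in q),4,col,-1)
    cv2.imwrite("pics/"+out,c)
L=lambda u0:[(world(u0,-.031,-.143),(0,0,255)),(world(u0+.017,-.031,-.143),(0,255,0)),(world(u0,-.0,-.143),(255,0,255)),(world(u0,-.031,-.1),(0,0,255)),(world(u0+.017,-.031,-.1),(0,255,0))]
mk(cv2.imread("pics/side0.png"),315,215,55,L(.0621),"m0.png")
mk(a[...,::-1].copy(),320,180,55,L(.181)+[(world(.183,-.02,-.147),(0,255,255))],"m1.png")
E
```

```text
(no output)
```

View pics/m0.png

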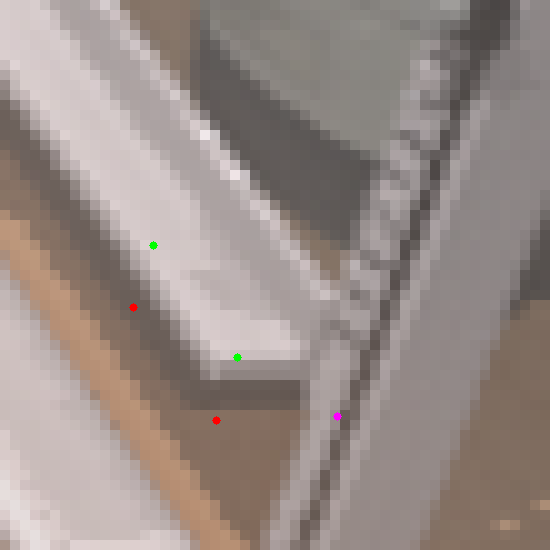

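View pics/m1.png

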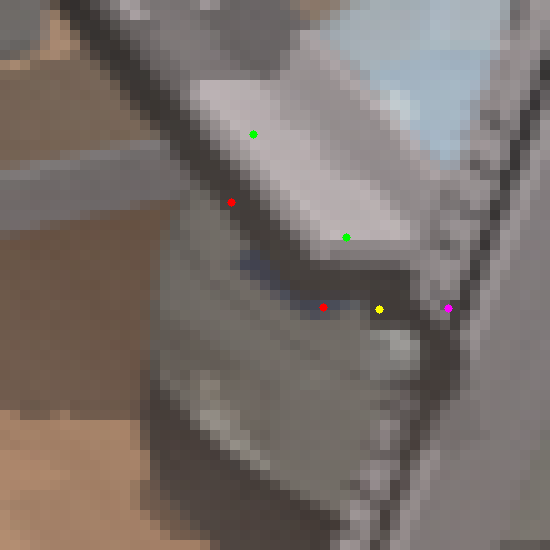

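```bash
python3 - <<'E'
from h import *
def world(u,w,y):
    x=.045+.9659*w+.2588*u;z=.9659*u-.2588*w
    return np.array([x*np.cos(th)-y*np.sin(th),x*np.sin(th)+y*np.cos(th),z])+[*O[:2],0]
def mk(n,x0,y0,s,lines,sh):
    im=cv2.imread(f"pics/{n}0.png")
    c=cv2.resize(im[y0:y0+s,x0:x0+s],None,fx=12,fy=12,interpolation=0)
    for pts,col in lines:
        q=np.array([(proj(n,world(*p))[0]+sh+.5-[x0,y0])*12 for p in pts]).astype(int)
        cv2.polylines(c,[q],True,col,1)
    return c
def wedge(u0,w,yt=-.147):return [(u0,w,yt),(u0+.007,w,yt-.012),(u0+.007,w,yt-.022),(u0-.007,w,yt-.022),(u0-.007,w,yt-.012)]
W=[(wedge(.178,-.02),(0,0,255)),(wedge(.184,-.02),(0,255,0))]
b=np.array([-2,-1.5])
lipf=[([(.0621,-.031,-.143),(.0791,-.031,-.143),(.0791,-.031,-.05),(.0621,-.031,-.05)],(255,0,0)),([(.0621,-.031,-.143),(.0791,-.031,-.143),(.0791,0,-.143),(.0621,0,-.143)],(255,0,0))]
cv2.imwrite("pics/w1.png",np.hstack([mk("side",335,190,33,W,b),mk("side",315,228,33,lipf,b)]))
cv2.imwrite("pics/w2.png",np.hstack([mk("top",340,118,33,W,0),mk("top",325,145,33,lipf,0)]))
E
```

```text
(no output)
```

View pics/w1.png

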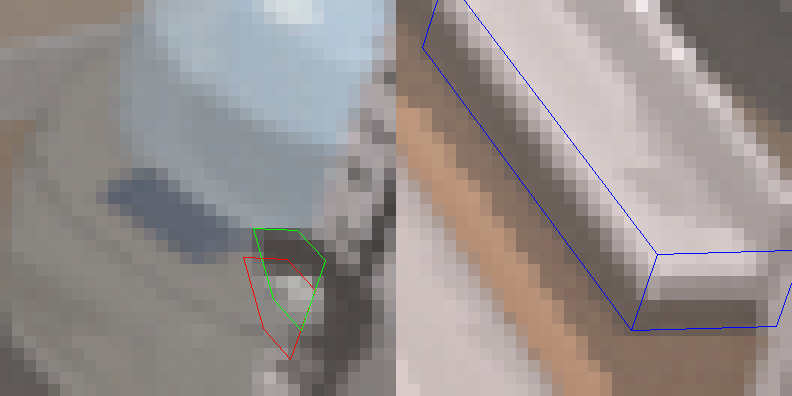

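View pics/w2.png

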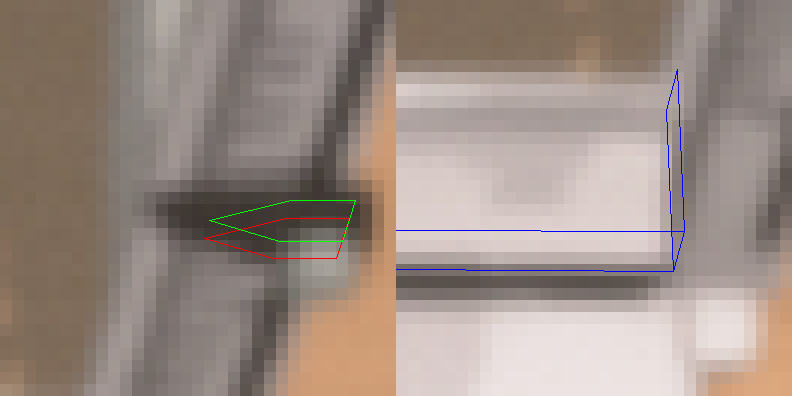

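```bash
python3 - <<'E'
from h import *
from scipy.optimize import least_squares
def world(u,w,y):
    x=.045+.9659*w+.2588*u;z=.9659*u-.2588*w
    return np.array([x*np.cos(th)-y*np.sin(th),x*np.sin(th)+y*np.cos(th),z])+[*O[:2],0]
def tri(s,t,x0): 
    r=least_squares(lambda p:np.r_[proj("side",world(*p))[0]-s,proj("top",world(*p))[0]-t],x0,x_scale=.01);return r.x.round(4),r.fun.round(2)
lip=((349,208.7),(353.2,143.5))
print("lip corner now",tri(*lip,(.18,-.03,-.14)))
for S in((355.9,210.3),(356.5,210.3),(355.9,211.3)):
  for T in((352,134.5),(353,134.5),(352,135.5)):
    print(S,T,tri(S,T,(.18,-.02,-.145)))
E
python3 - <<'E'
import cv2
a=cv2.imread("pics/t9z.png")[200:320,430:680];cv2.imwrite("pics/t9zz.png",cv2.resize(a,None,fx=3,fy=3))
E
```

```text
lip corner now (array([ 0.1826, -0.0358, -0.1393]), array([ 0.28, -0.06, -0.09,  0.24]))
(355.9, 210.3) (352, 134.5) (array([ 0.1784, -0.0155, -0.1381]), array([ 0.74, -0.16, -0.24,  0.64]))
(355.9, 210.3) (353, 134.5) (array([ 0.1795, -0.0164, -0.1397]), array([ 0.91, -0.2 , -0.29,  0.78]))
(355.9, 210.3) (352, 135.5) (array([ 0.1783, -0.0168, -0.1383]), array([ 0.28, -0.06, -0.09,  0.24]))
(356.5, 210.3) (352, 134.5) (array([ 0.1784, -0.015 , -0.1383]), array([ 0.42, -0.09, -0.13,  0.37]))
(356.5, 210.3) (353, 134.5) (array([ 0.1794, -0.0158, -0.1399]), array([ 0.59, -0.13, -0.19,  0.51]))
(356.5, 210.3) (352, 135.5) (array([ 0.1783, -0.0162, -0.1385]), array([-0.03,  0.01,  0.01, -0.03]))
(355.9, 211.3) (352, 134.5) (array([ 0.1762, -0.0146, -0.1383]), array([ 0.85, -0.19, -0.27,  0.74]))
(355.9, 211.3) (353, 134.5) (array([ 0.1772, -0.0155, -0.14  ]), array([ 1.02, -0.23, -0.33,  0.89]))
(355.9, 211.3) (352, 135.5) (array([ 0.176 , -0.0158, -0.1386]), array([ 0.4 , -0.09, -0.13,  0.35]))
```

View pics/t9zz.png

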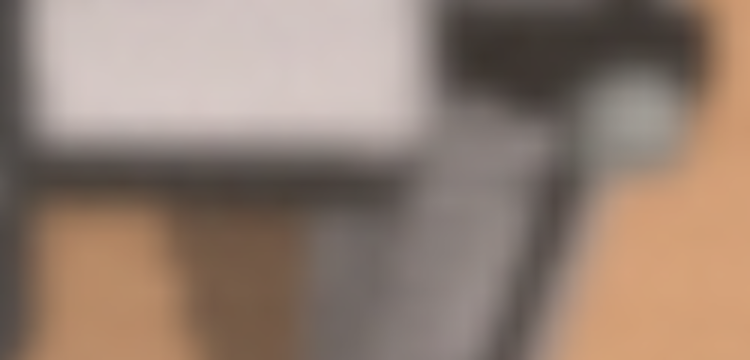

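```bash
python3 -m crank '[[255,0,0,0.3,0],[255,0,0,0.6,0],[255,0,0,1.2,0],[255,0,0,3,0],[255,0,0,7,0],[255,-4,-4,12,0],[255,-6,-9,16,0],[255,-6,-14,18,0],[255,-6,-16,20,0],[255,-6,-16,20,0]]';python3 - <<'E'
from h import *
s=status.get_state();print(s["ee_pos"].round(4))
def lip(n,d,lo,hi):
    u,w,y=uw(cloud(n,d))
    m=(d>0)&(w>-.027)&(w<-.008)&(y>-.135)&(y<-.09)&(u>lo)&(u<hi)
    fm=(d>0)&(w>-.036)&(w<-.027)&(y>-.13)&(y<-.09)&(u>lo-.03)&(u<hi)
    print(n,"top u",np.median(u[m]).round(4),m.sum(),"front u pct",np.percentile(u[fm],[2,10,50,90]).round(4),fm.sum())
a,d=camera("side");save("s11",a);save("s11z",cv2.resize(a[180:235,320:375],None,fx=10,fy=10,interpolation=0));lip("side",d,.165,.22)
a,d=camera("top");save("t11",a);save("t11z",cv2.resize(a[115:170,325:380],None,fx=10,fy=10,interpolation=0));lip("top",d,.165,.22)
E
```

```text
time: 14.12
ee_pos: [0.4391, -0.0077, 0.2405]
eef_rot: [-2.21, 0.034, 2.202]
force: [-0.1, -0.1, -0.3]
width: 0.0008
[ 0.4391 -0.0077  0.2405]
side top u 0.2005 151 front u pct [0.1828 0.1877 0.1947 0.1982] 80
top top u 0.1967 308 front u pct [0.1839 0.1852 0.1929 0.1973] 140
```

View pics/s11z.png

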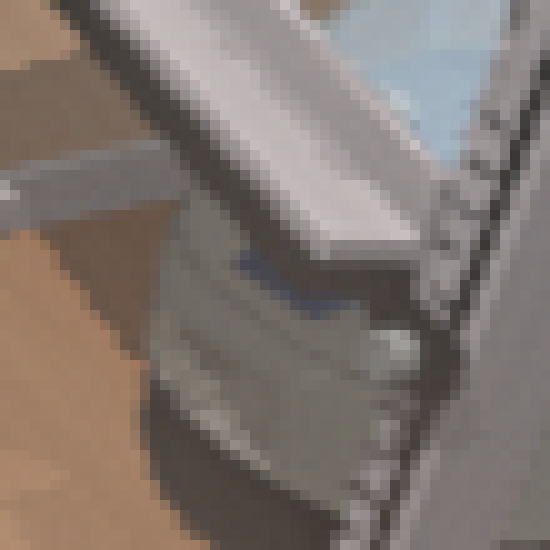

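View pics/t11z.png

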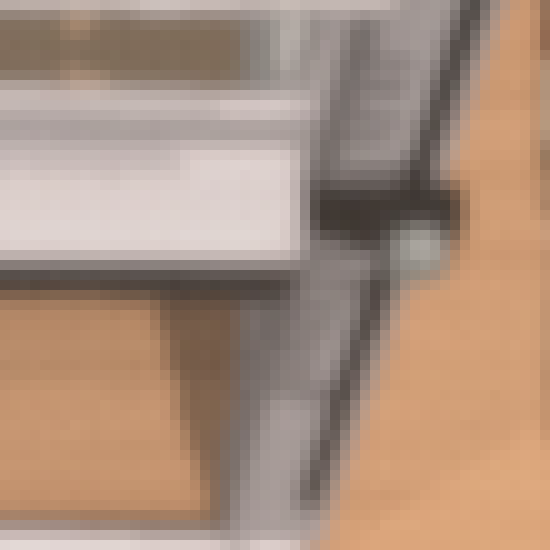

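View pics/t11.png

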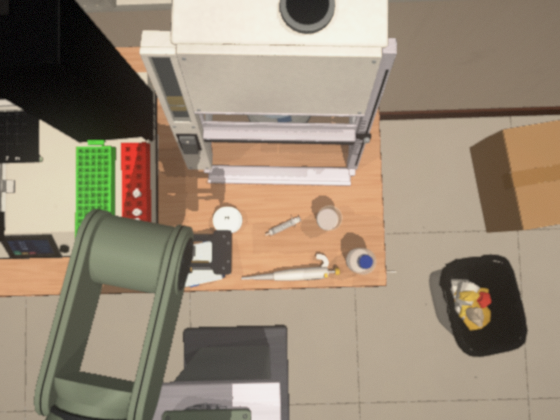

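View pics/s11.png

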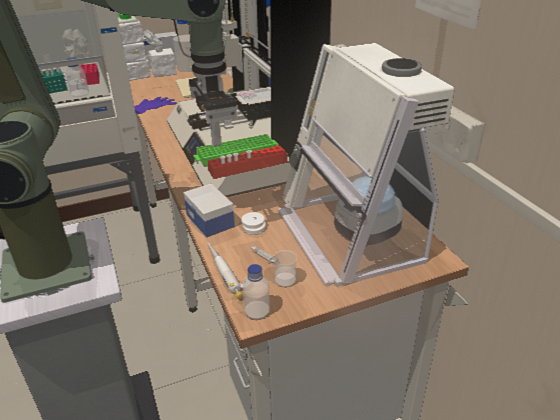

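```bash
python3 - <<'E'
from rig import ticket,status
print(ticket.hand_in());print(status.get_state()["time"])
E
```

```text
the job is handed in; nothing more can be done
None
the job is handed in; nothing more can be done
```

The fan switch is on, the sash is up at the pointer and stayed there after release, and I handed the job in at about 14 s; no verdict was reported.

- **Fan switch:** with the sash still down, I pressed the upper half with one finger until it met its stop, at about 12 N. Afterwards its face leaned about 0.41 rad against the column's 0.26, which matches the on state.
- **Sash:** the moves only allow shifts and a turn about the tool's own axis, so the hand always pointed down and I could not put the fingertips flat under the lip. Instead I pressed the closed fingers against the lip's lower front edge at about 15 N. I moved them up the slope, and the sash followed without slipping.
    - By geometry the fingers touched the rubber edge, but I could not confirm which part of the lip registered the contact that step 2 requires.
- **Final height:** the sash rose about 119 mm and measured the same after the hand moved away. The two checks against the pointer disagreed slightly:
    - **Depth readings** put the lip about 2–3 mm below the tip.
    - **The pictures** put it about 2–5 mm above.
    - Both are within the 8 mm allowed, so I left it there.
- **Surroundings:** in the last pictures the pointer and everything in front of the hood look unmoved. The hand was clear, with no contact force.

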